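# Turn a lens and its rear cap over together

## Task

Two clear acrylic turn-over stands sit on the shelf, each with a lens standing on its rear cap inside a swinging cradle. Take the orange handle of the stand that holds the black lens on the grey cap and swing its cradle up and all the way over to the other side, so that the lens lies upside down with the cap on top of it. Keep hold on the way down rather than letting it drop, let go once it is fully down, and leave the silver lens in the other stand alone.

Things in the scene. Friction and masses are not known exactly. Their poses are not given: they have to be found in the camera images.
- black_stand: Clear acrylic turn-over stand with the black lens; fixed base plate 106 x 190 x 4 mm. Origin: centre of its underside. x runs along the hinge, y to the side where the cradle lies at the start, z up. The level hinge axis is parallel to x, 44 mm above the origin. The cradle, a clear frame 74 mm wide and 77 high, reaches 14 to 88 mm from the hinge; lying, its roof is 82.5 mm above the shelf. The other stand is alike.
- black_handle (a point): Best pinch point on the round orange handle bar, on its centre line, 23 mm from its free end. Bar 12 mm thick, parallel to the hinge and 80 mm from it, standing 56 mm out of the cradle's -x wall (stand x -37 to -93 mm; this point at x -70). In the stand frame it goes from y 80, z 44 mm (start) over y 0, z 124 to y -80, z 44 (end). The bar may turn between the pads.
- black_cradle (a joint): Swing of the black lens's cradle, rad: 0 lying on the stand's +y side (start), 1.57 straight up, 3.14 lying on the -y side (fully over, on its stop). Positive about the stand's x axis. Lightly damped, no catch: it falls to the nearer side if let go. Lifting takes about 4 N at the handle.
- black_lens: Black lens, 60 mm in diameter, 56 mm long with its steel rear mount (44 mm in diameter, 6 long), about 0.25 kg. Origin: centre of the mount's rear face; z along the optical axis to the front, up at the start. Stands loosely, mount down, in the grey cap.
- grey_cap: Grey plastic rear cap, a cup 62 mm in diameter, 16 mm high, about 0.03 kg. Origin: centre of its closed outer face; z to its open side, up at the start. The seated lens's origin is 10 mm along z. The pair, 66 mm high, has 3 to 4 mm of play in the cradle and turns over with it.
- silver_lens: Silver lens of the same size, on a black cap in the other stand; leave it. Origin: centre of its mount's rear face, z to its front, up.

How it is judged:
By the outcome, as a careful person would: the job done as asked, in the order asked, and still so for the second after the job is handed in, with the robot touching nothing.
It also fails if it takes over 40 s, if anything falls off the work surface, if the arm or the gripper's body presses on something with over 40 N, if the wrist force passes 120 N, or if a joint passes its speed limit or range.

## Robot

A 6-joint arm with a two-finger parallel gripper is mounted at the origin on the work surface. World frame = base frame: x ahead of the robot, y to its left, z up, the work surface at z = 0. Lengths are in mm, angles in degrees, forces in N, time in s.
With the tool pointing down it reaches from about 300 to 850 mm from the base axis. Payload 4.2 kg.
Tool frame: the origin (TCP) lies on the centre line of the jaws, within the pads' length; the fingertips stand 14 mm ahead of it and the grasp point (between the pads) lies 5 mm behind it; z points along the fingers, y is the direction in which the jaws open and shut (so a half turn about z gives the same grasp; the last joint's range is limited). The gripper opens to 91 mm and grips with 3 to 60 N. Pads are 32 mm wide; open, the fingers measure 118 mm over their backs; the gripper's body (76 mm by 178 mm) begins 60 mm behind the grasp point.
Start: joints at [75.344, 18.312, 89.639, -0, 72.044, -1.146], TCP at [134.333, 559.103, 227.976] pointing down, gripper open.
Joint ranges: [-177.97, 177.97], [-48.28, 115.42], [12.27, 149.76], [-77.06, 257.06], [2.81, 150.46], [-146.56, 146.56]. Speed limits (degrees/s): [147.25, 147.25, 180, 180, 180, 180].

## Interface

Orientations are given as [roll, pitch, yaw] about the fixed x, y, z axes, in that order (R = Rz(yaw) Ry(pitch) Rx(roll)).
In Python, from workcell import env gives the robot as it stands.
- The arm moves only by the tool play_rows, never from a script. Its argument "increments" is a list of rows, each a list of 5 numbers: the shift along the world's x, y, z in mm, then the turn about the world's z in degrees, then the closure, from 0 (fully open) to 1 (shut). In form: [[x, y, z, yaw, fingers], ...]. A call has 1 to 20 rows; each row shifts and turns the commanded pose from where the row before left it; what a row does not reach is not made up. A row lasts 1/8 s, in which the tool goes at most 62.5 mm and 10.7 degrees, less where a joint would pass 70% of its speed; a pose out of reach is approached as far as the arm can. A call is refused whole if a number of a shift passes 62.5 or a number of a turn 10.7, either way. A call with a gripper value outside its range is refused whole. The fingers move at their own pace and stop on an object; "newtons" is the grip in N (left out, the last holds). Time passes only in rows, so rows that do not move let the fingers close. It gives the time, the measured TCP pose, the force and the opening at its end, in the units of the state.
- env.state(): the state, without advancing time (a new reading comes with each control period).
- env.grab_frame(name): name is "side" or "top" or "wrist"; returns the picture (400x640x3 uint8, red, green, blue); there is no depth.
- env.calibration(name): a dict with "fx", "fy", "cx", "cy" (pixels), "R" (3x3) and "t" (3): a world point X has camera coordinates R X + t; the wrist camera has in their place "hand_eye" (4x4, takes a point from camera to tool coordinates, whose origin is the TCP and whose axes are the flange's). Camera axes: x right, y down, z forward; pixel columns grow to the right and rows downward; lengths in mm; the calibration is good to about 2 mm. The wrist camera is an equidistant fisheye: a pixel r from the principal point sees the ray r / f radians off the axis. A picture is of the moment at which its call begins: read the wrist's pose just before it. calibration takes no time and is no camera call.
- env.job_done(): hands the job in, once; it reports no verdict.
The state is a dict: "time_s": time; "qpos": joint angles; "qvel": joint speeds; "effort": joint torques, N m; "ee_pos": TCP position; "ee_rot": TCP orientation; "force": force on the tool from outside, world axes, zero at the start; "torque": the same for the moment, N m; "gripper_width": finger opening in mm.
Only numpy, scipy, OpenCV 4.12 (cv2) and the standard library are available. Lean on these libraries where they do the work, as an engineer would, in place of code of your own. Each camera call takes 0.05 s, during which the arm holds its last target.

## Working session

There is one attempt and no reset: what is moved stays moved. The work goes in short steps, Python scripts to look and compute and a tool call to move; the robot and the scene stay as the last step left them, time stands still between calls to the robot, and variables do not carry over. Pictures are saved under pics/ and viewed, and the job is handed in when it is done.

Besides the shell and the picture viewer there is one more tool, called after "Emit:" as a command line: name --pt "numbers of a row" for each row, then --argument value for the rest. play_rows: Moves the arm, as the interface text tells. Its arguments: {"type":"object","properties":{"increments":{"type":"array"},"newtons":{"type":"number"}},"required":["increments"]}

```bash
mkdir -p pics; ls; python3 - <<'E'
from workcell import env
import cv2
s=env.state();print(s)
for n in ("side","top","wrist"):
    cv2.imwrite(f"pics/{n}0.png",env.grab_frame(n)[:,:,::-1]); print(n,env.calibration(n))
E
```

```text
pics
{'time_s': 0.0, 'qpos': array([ 7.53441867e+01,  1.83514201e+01,  8.97041836e+01,  1.55447199e-03,
        7.20449160e+01, -1.14354185e+00]), 'qvel': array([-0.1028883 ,  0.04062943, -0.05016618,  0.10466288,  0.00167379,
        0.05998486]), 'effort': array([-3.55376460e-04, -4.12441957e+01, -2.31981432e+01,  7.27695459e-02,
        4.54218406e-02, -1.45207810e-04]), 'ee_pos': array([134.20008642, 558.63750626, 227.13754199]), 'ee_rot': array([-1.79899530e+02, -3.48372541e-03,  1.66487245e+02]), 'force': array([-1.34116461, -0.35879591,  0.43202951]), 'torque': array([-0.01451987,  0.06157586, -0.00598684]), 'gripper_width': 90.82350156292077}
side {'fx': 362.2003904160598, 'fy': 362.2003904160598, 'cx': 320.67461351819935, 'cy': 196.20802637127488, 'R': array([[-0.98655866, -0.16323122,  0.00758796],
       [-0.09863386,  0.55782863, -0.82407438],
       [ 0.13028189, -0.81374615, -0.56643079]]), 't': array([516.00813508,  94.70711273, 647.3094218 ])}
top {'fx': 495.1812338723286, 'fy': 495.1812338723286, 'cx': 322.4457300795054, 'cy': 198.33696793865286, 'R': array([[ 0.01576521, -0.99976367,  0.01496897],
       [-0.98769734, -0.01790091, -0.15534966],
       [ 0.1555809 , -0.01233569, -0.98774613]]), 't': array([   3.71895197,  523.45756427, 1088.55557931])}
wrist {'fx': 309.70691628693146, 'fy': 309.70691628693146, 'cx': 318.9834321919498, 'cy': 202.27923984500944, 'hand_eye': array([[-6.49964107e-04, -9.61352576e-01, -2.75319456e-01,
         7.88197785e+01],
       [ 9.99999788e-01, -6.16361196e-04, -2.08570609e-04,
         7.90424196e-01],
       [ 3.08136623e-05, -2.75319534e-01,  9.61352773e-01,
        -1.56002252e+02],
       [ 0.00000000e+00,  0.00000000e+00,  0.00000000e+00,
         1.00000000e+00]])}
```

View pics/side0.png

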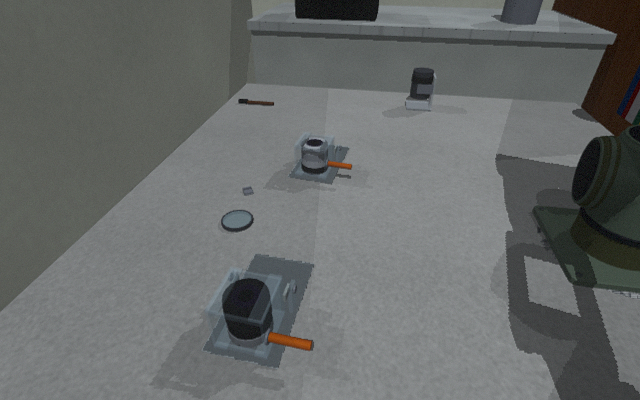

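View pics/top0.png

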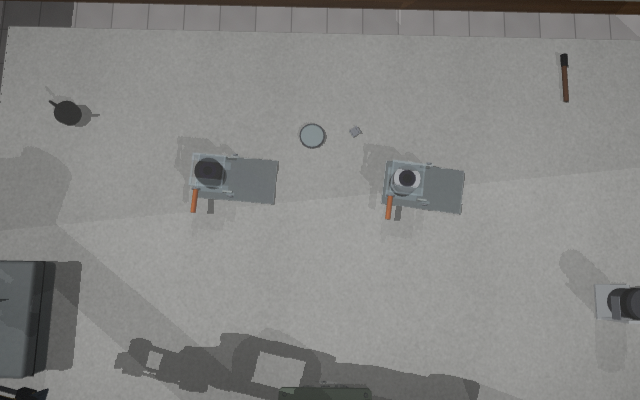

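View pics/wrist0.png

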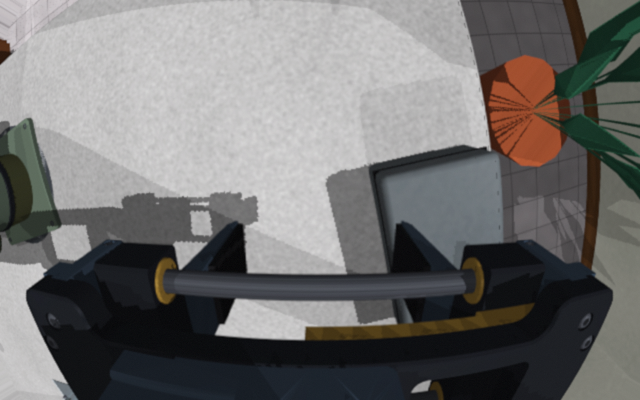

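The black stand is the one at top pixels (235,180), with its handle at about (194,201). The silver stand's handle is at (389,207). I'll measure the black stand.

```bash
cat > h.py <<'E'
import numpy as np,cv2
from workcell import env
def ray(n,uv):
    c=env.calibration(n);R=np.array(c["R"]);t=np.array(c["t"])
    d=R.T@np.array([(uv[0]-c["cx"])/c["fx"],(uv[1]-c["cy"])/c["fy"],1]);return -R.T@t,d/np.linalg.norm(d)
def onz(n,uv,z):
    o,d=ray(n,uv);return o+d*(z-o[2])/d[2]
def tri(a,b):
    (o1,d1),(o2,d2)=a,b
    s=np.linalg.lstsq(np.c_[d1,-d2],o2-o1,rcond=None)[0]
    p,q=o1+s[0]*d1,o2+s[1]*d2;return (p+q)/2,np.linalg.norm(p-q)
def orange(im):
    h=cv2.cvtColor(im,cv2.COLOR_BGR2HSV);return cv2.inRange(h,(5,150,110),(20,255,255))
def blobs(im):
    n,l,st,ce=cv2.connectedComponentsWithStats(orange(im))
    out=[]
    for i in range(1,n):
        if st[i,4]<40: continue
        ys,xs=np.nonzero(l==i);P=np.c_[xs,ys].astype(float)
        c=P.mean(0);u=np.linalg.svd(P-c,full_matrices=False)[2][0]
        s=(P-c)@u; out.append((st[i,4],c,c+u*(s.min()-.5),c+u*(s.max()+.5)))
    return out
E
python3 - <<'E'
from h import *
for n in("side","top"):
    im=cv2.imread(f"pics/{n}0.png")
    for b in blobs(im):
        print(n,b[0],*[x.round(1) for x in b[1:]])
        if n=="top":
            for z in(44,):print([onz(n,x,z).round(1) for x in b[1:]])
c=cv2.imread("pics/top0.png")[140:225,165:300];cv2.imwrite("pics/topc.png",cv2.resize(c,None,fx=5.9,fy=5.9,interpolation=cv2.INTER_CUBIC))
c=cv2.imread("pics/side0.png")[245:375,140:330];cv2.imwrite("pics/sidec.png",cv2.resize(c,None,fx=4,fy=4,interpolation=cv2.INTER_CUBIC))
E
```

```text
side 83 [339.4 164.1] [327.5 162.3] [350.7 165.8]
side 370 [289.4 340.6] [267.6 335.7] [310.5 345.3]
```

View pics/topc.png

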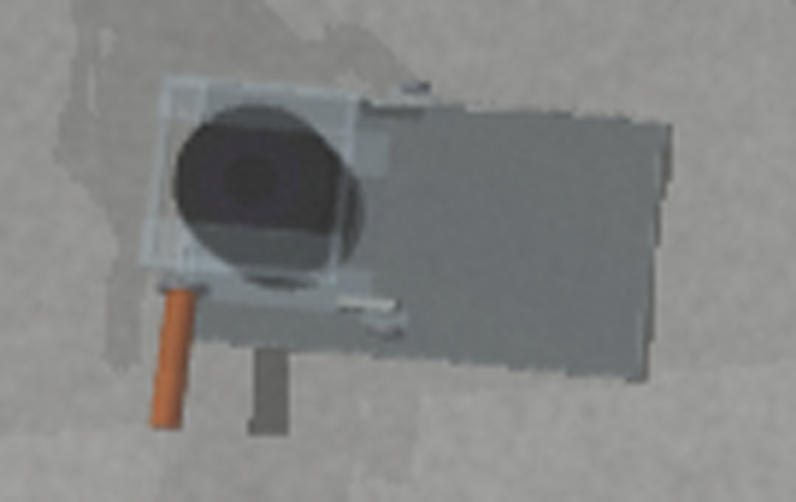

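View pics/sidec.png

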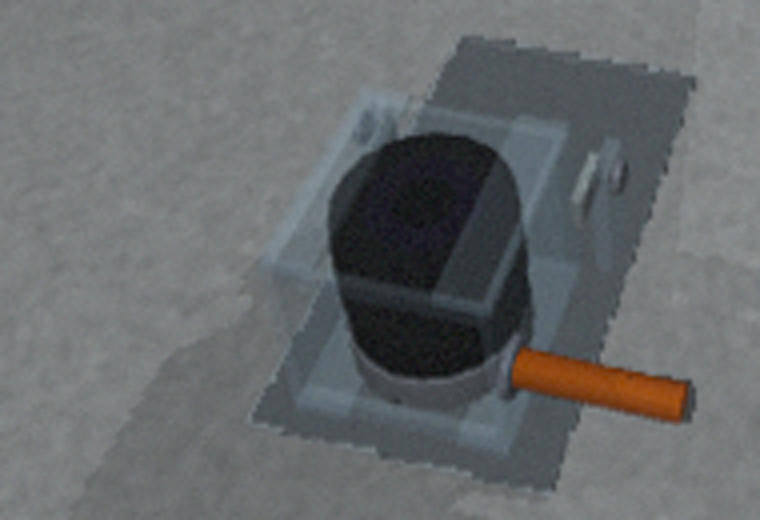

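The top crop shows the base plate's right corners at about (279,161) and (274,204), with the handle running from (195,190) to (193,213). The side crop shows all four base corners.

```bash
sed -i 's/(5,150,110)/(4,110,70)/' h.py; python3 - <<'E'
from h import *
B={}
for n in("side","top"):
    for b in blobs(cv2.imread(f"pics/{n}0.png")):
        if n=="top" and b[1][0]<300 or n=="side" and b[1][1]>250: B[n]=b;print(n,b[0],*[x.round(1) for x in b[1:]])
        if n=="top":print([onz(n,x,44).round(1) for x in b[1:]])
T=[onz("top",x,44) for x in B["top"][2:]];print("top axis yaw",np.degrees(np.arctan2(*(T[1]-T[0])[[1,0]])))
S=[onz("side",x,44) for x in B["side"][1:]];print("side z44",np.round(S,1))
print("tri centre",tri(ray("top",B["top"][1]),ray("side",B["side"][1])))
for i in(2,3):
  for j in (2,3): print(i,j,tri(ray("top",B["top"][i]),ray("side",B["side"][j])))
C=[onz("side",u,2)[:2] for u in [(255.75,254.5),(313.75,264.5),(278.25,367.5),(202.5,350)]]
print(np.round(C,1));
for i in range(4):
    d=C[(i+1)%4]-C[i];print(np.linalg.norm(d).round(1),np.degrees(np.arctan2(d[1],d[0])).round(1))
D=[onz("top",u,4)[:2] for u in [(278.9,160.7),(274,204.4),(238.7,157.5),(198.9,197.6)]];print(np.round(D,1))
for a,b in((0,1),(0,2),(1,3)):
    d=D[b]-D[a];print(np.linalg.norm(d).round(1),np.degrees(np.arctan2(d[1],d[0])).round(1))
E
```

```text
side 442 [289.5 340.8] [267.5 336.1] [311.4 345.5]
top 100 [193.7 200. ] [195.2 188.4] [192.1 211.7]
[array([513.8, 304.1,  44. ]), array([540.5, 302.1,  44. ]), array([487.1, 306.1,  44. ])]
[array([ 505.9, -137.7,   44. ]), array([ 532.5, -141.1,   44. ]), array([ 479. , -134.3,   44. ])]
top axis yaw 175.74669044347354
side z44 [[511.9 302.6  44. ]
 [540.3 300.8  44. ]
 [484.4 304.4  44. ]]
tri centre (array([512.57273278, 303.63165862,  45.6178001 ]), np.float64(1.9549927663138826))
2 2 (array([540.06764866, 301.76552078,  45.42658845]), np.float64(0.30095055169015705))
2 3 (array([511.92225851, 301.83579141,  46.64648163]), np.float64(55.424795346581675))
3 2 (array([510.88779321, 307.86547414,  56.7875022 ]), np.float64(51.052556732084206))
3 3 (array([485.48061609, 305.56148738,  46.01085758]), np.float64(2.697067305465598))
[[616.5 122.9]
 [513.4 129.4]
 [525.4 314.8]
 [630.  308.1]]
103.3 176.4
185.8 86.3
104.8 -3.7
185.6 -94.2
[[618.  117.3]
 [512.7 125.7]
 [623.9 213.1]
 [525.6 302.2]]
105.7 175.4
96.0 86.4
177.0 85.8
```

The handle axis is at yaw ≈ 176°, i.e. the hinge is −4°. The pinch point is at ≈ (508, 303.5, 44), and the top, side and base-plate measurements agree within 3 mm. I'll move above it.

Emit:
play_rows --pt "20 -14 0 1 0" --pt "36 -25 -3 1 0" --pt "40 -27 -5 1 0" --pt "40 -27 -5 1 0" --pt "40 -27 -5 1 0" --pt "40 -27 -5 1 0" --pt "40 -27 -5 1 0" --pt "40 -27 -5 1 0" --pt "36 -25 -4 1 0" --pt "26 -18 -5 0.5 0" --pt "16 -11.5 -5 0 0" --pt "0 0 0 0 0" --pt "0 0 0 0 0" --newtons 20

```text
time_s: 1.78
ee_pos: [507.5, 304.2, 181.0]
ee_rot: [180.0, -0.0, 176.0]
force: [-0.5, 0.7, 0.4]
gripper_width: 91.4
```

```bash
python3 - <<'E'
from h import *
s=env.state();print(s["time_s"],s["ee_pos"],s["ee_rot"],s["qpos"])
im=env.grab_frame("wrist")[:,:,::-1].copy();cv2.imwrite("pics/w1.png",im)
from scipy.spatial.transform import Rotation as Ro
c=env.calibration("wrist");H=np.array(c["hand_eye"]);Rt=Ro.from_euler("xyz",s["ee_rot"],degrees=True).as_matrix()
def wz(uv,z):
    a=np.array([uv[0]-c["cx"],uv[1]-c["cy"]]);r=np.linalg.norm(a);th=r/c["fx"]
    d=np.r_[a/r*np.sin(th),np.cos(th)];d=Rt@H[:3,:3]@d;o=Rt@H[:3,3]+s["ee_pos"];return o+d*(z-o[2])/d[2]
for b in blobs(im):
    print(b[0],*[x.round(1) for x in b[1:]],[wz(x,44).round(1) for x in b[1:]])
E
```

```text
1.775 [507.48026261 304.2441988  180.9811316 ] [ 1.79982640e+02 -4.41376821e-02  1.76024498e+02] [ 2.98086524e+01  2.16654026e+01  9.15673936e+01  4.24028954e-02
  6.67942405e+01 -5.62325561e+01]
630 [318.7 200.6] [318.6 173.5] [318.7 228.5] [array([510.9, 304.6,  44. ]), array([483.9, 306.5,  44. ]), array([540.1, 302.6,  44. ])]
220 [ 22.8 217. ] [ 18.9 198.9] [ 26.5 234.2] [array([ 504.4, -137. ,   44. ]), array([ 476.6, -135.3,   44. ]), array([ 531.7, -140.3,   44. ])]
268 [161.8 270.6] [168.5 257.2] [153.7 286.9] [array([583.4, 113.7,  44. ]), array([565.9, 128.2,  44. ]), array([606.5,  94.3,  44. ])]
```

View pics/w1.png

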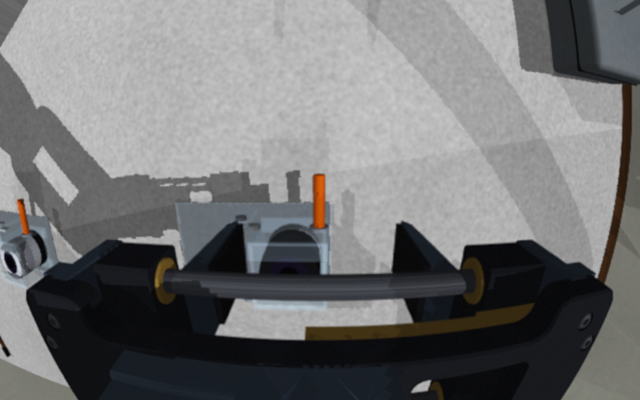

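The wrist view shows the handle from (319,174) to (319,228), centred between the fingers. It gives a length of 56 mm and a yaw of 176°, both as they must be. I'll go down and grip.

Emit:
play_rows --pt "0 0 -16 0 0" --pt "0 0.3 -26 0 0" --pt "0 0 -26 0 0" --pt "0 0 -26 0 0" --pt "0 0 -22 0 0.3" --pt "0 0 -16 0 0.4" --pt "0 0 -10 0 0.5" --pt "0 0 0 0 0.6" --pt "0 0 0 0 1" --pt "0 0 0 0 1" --pt "0 0 0 0 1" --pt "0 0 0 0 1" --newtons 20

```text
time_s: 3.32
ee_pos: [508.5, 303.9, 39.3]
ee_rot: [180.0, 0.0, 176.0]
force: [0.2, -1.1, -0.8]
gripper_width: 14.1
```

```bash
python3 - <<'E'
from h import *
s=env.state();print(s["ee_pos"],s["force"],s["gripper_width"])
im=env.grab_frame("side")[:,:,::-1]
c=im[230:380,130:340];cv2.imwrite("pics/s2.png",cv2.resize(c,None,fx=3.8,fy=3.8))
p=s["ee_pos"]
# arc: 80mm radius; increments at 18 deg x? print rows
th=np.radians(np.r_[0,4,np.arange(12,172,8),176,180])
y=80*np.cos(th);z=80*np.sin(th)
X=np.c_[.0698*y,.9976*y,z];print(len(th)-1);print(np.c_[np.degrees(th)[1:],np.diff(X,axis=0)].round(1))
E
```

```text
[508.45601161 303.93123976  39.25072199] [ 0.21035683 -1.07911494 -0.84488467] 14.124527549690503
23
[[ 4.00e+00 -0.00e+00 -2.00e-01  5.60e+00]
 [ 1.20e+01 -1.00e-01 -1.50e+00  1.11e+01]
 [ 2.00e+01 -2.00e-01 -3.10e+00  1.07e+01]
 [ 2.80e+01 -3.00e-01 -4.50e+00  1.02e+01]
 [ 3.60e+01 -4.00e-01 -5.90e+00  9.50e+00]
 [ 4.40e+01 -5.00e-01 -7.20e+00  8.50e+00]
 [ 5.20e+01 -6.00e-01 -8.30e+00  7.50e+00]
 [ 6.00e+01 -6.00e-01 -9.20e+00  6.20e+00]
 [ 6.80e+01 -7.00e-01 -1.00e+01  4.90e+00]
 [ 7.60e+01 -7.00e-01 -1.06e+01  3.40e+00]
 [ 8.40e+01 -8.00e-01 -1.10e+01  1.90e+00]
 [ 9.20e+01 -8.00e-01 -1.11e+01  4.00e-01]
 [ 1.00e+02 -8.00e-01 -1.11e+01 -1.20e+00]
 [ 1.08e+02 -8.00e-01 -1.08e+01 -2.70e+00]
 [ 1.16e+02 -7.00e-01 -1.03e+01 -4.20e+00]
 [ 1.24e+02 -7.00e-01 -9.60e+00 -5.60e+00]
 [ 1.32e+02 -6.00e-01 -8.80e+00 -6.90e+00]
 [ 1.40e+02 -5.00e-01 -7.70e+00 -8.00e+00]
 [ 1.48e+02 -5.00e-01 -6.50e+00 -9.00e+00]
 [ 1.56e+02 -4.00e-01 -5.20e+00 -9.90e+00]
 [ 1.64e+02 -3.00e-01 -3.80e+00 -1.05e+01]
 [ 1.76e+02 -2.00e-01 -2.90e+00 -1.65e+01]
 [ 1.80e+02 -0.00e+00 -2.00e-01 -5.60e+00]]
```

View pics/s2.png

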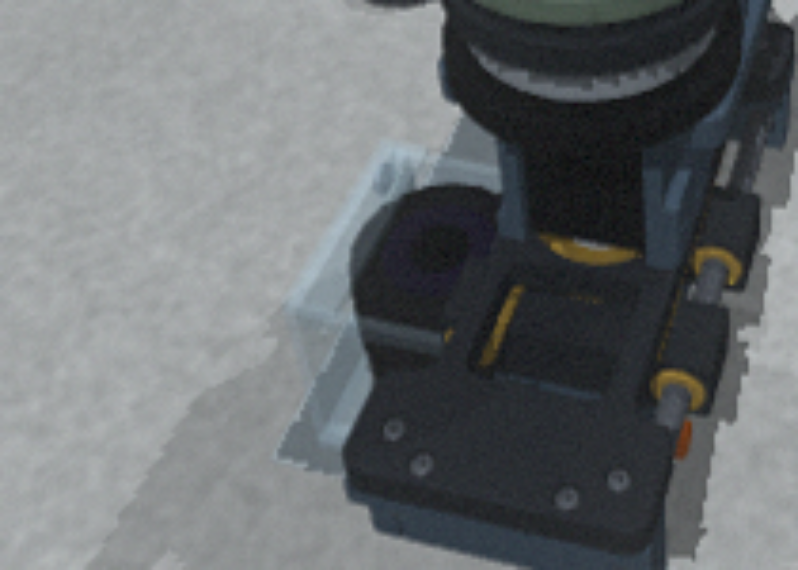

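Width is 14.1 mm, so I'll hold briefly to let the grip finish, then start the arc.

Emit:
play_rows --pt "0 0 0 0 1" --pt "0 0 0 0 1" --pt "0 0 0 0 1" --pt "0 0 3 0 1" --pt "0 -0.4 5.4 0 1"

```text
time_s: 4.0
ee_pos: [508.3, 303.5, 46.7]
ee_rot: [-180.0, -0.0, 176.0]
force: [1.4, 0.9, -6.0]
gripper_width: 11.7
```

```bash
python3 - <<'E'
from h import *
s=env.state();print(s["ee_pos"],s["force"],s["torque"],s["gripper_width"])
th=np.radians(np.arange(6,181,6))
y=80*np.cos(th);z=80*np.sin(th)
X=np.c_[.0698*y,.9976*y,z];print(np.c_[np.degrees(th)[1:],np.diff(X,axis=0)].round(1))
E
```

```text
[508.31329306 303.52401557  46.74486806] [ 1.40934587  0.94519722 -5.96283173] [ 0.24610569 -0.40653189 -0.02042394] 11.721948313191119
[[ 1.20e+01 -1.00e-01 -1.30e+00  8.30e+00]
 [ 1.80e+01 -2.00e-01 -2.20e+00  8.10e+00]
 [ 2.40e+01 -2.00e-01 -3.00e+00  7.80e+00]
 [ 3.00e+01 -3.00e-01 -3.80e+00  7.50e+00]
 [ 3.60e+01 -3.00e-01 -4.50e+00  7.00e+00]
 [ 4.20e+01 -4.00e-01 -5.30e+00  6.50e+00]
 [ 4.80e+01 -4.00e-01 -5.90e+00  5.90e+00]
 [ 5.40e+01 -5.00e-01 -6.50e+00  5.30e+00]
 [ 6.00e+01 -5.00e-01 -7.00e+00  4.60e+00]
 [ 6.60e+01 -5.00e-01 -7.40e+00  3.80e+00]
 [ 7.20e+01 -5.00e-01 -7.80e+00  3.00e+00]
 [ 7.80e+01 -6.00e-01 -8.10e+00  2.20e+00]
 [ 8.40e+01 -6.00e-01 -8.30e+00  1.30e+00]
 [ 9.00e+01 -6.00e-01 -8.30e+00  4.00e-01]
 [ 9.60e+01 -6.00e-01 -8.30e+00 -4.00e-01]
 [ 1.02e+02 -6.00e-01 -8.30e+00 -1.30e+00]
 [ 1.08e+02 -6.00e-01 -8.10e+00 -2.20e+00]
 [ 1.14e+02 -5.00e-01 -7.80e+00 -3.00e+00]
 [ 1.20e+02 -5.00e-01 -7.40e+00 -3.80e+00]
 [ 1.26e+02 -5.00e-01 -7.00e+00 -4.60e+00]
 [ 1.32e+02 -5.00e-01 -6.50e+00 -5.30e+00]
 [ 1.38e+02 -4.00e-01 -5.90e+00 -5.90e+00]
 [ 1.44e+02 -4.00e-01 -5.30e+00 -6.50e+00]
 [ 1.50e+02 -3.00e-01 -4.50e+00 -7.00e+00]
 [ 1.56e+02 -3.00e-01 -3.80e+00 -7.50e+00]
 [ 1.62e+02 -2.00e-01 -3.00e+00 -7.80e+00]
 [ 1.68e+02 -2.00e-01 -2.20e+00 -8.10e+00]
 [ 1.74e+02 -1.00e-01 -1.30e+00 -8.30e+00]
 [ 1.80e+02 -0.00e+00 -4.00e-01 -8.40e+00]]
```

Grip closed at 11.7 mm with a 6 N lifting load. I'll continue the arc in short segments, watching force.

Emit:
play_rows --pt "-0.1 -1.3 8.3 0 1" --pt "-0.2 -2.2 8.1 0 1" --pt "-0.2 -3 7.8 0 1" --pt "-0.3 -3.8 7.5 0 1" --pt "-0.3 -4.5 7 0 1" --pt "-0.4 -5.3 6.5 0 1"

```text
time_s: 4.75
ee_pos: [507.1, 285.2, 94.3]
ee_rot: [179.7, 0.1, 175.9]
force: [-0.3, 7.5, -0.1]
gripper_width: 11.4
```

Emit:
play_rows --pt "-0.4 -5.9 5.9 0 1" --pt "-0.5 -6.5 5.3 0 1" --pt "-0.5 -7 4.6 0 1" --pt "-0.5 -7.4 3.8 0 1" --pt "-0.5 -7.8 3 0 1" --pt "-0.6 -8.1 2.2 0 1"

```text
time_s: 5.5
ee_pos: [504.2, 242.5, 120.7]
ee_rot: [179.7, 0.2, 176.0]
force: [-2.9, 5.3, 5.9]
gripper_width: 11.8
```

```bash
python3 - <<'E'
from h import *
s=env.state();print(s["ee_pos"],s["force"],s["torque"],s["gripper_width"])
im=env.grab_frame("side")[:,:,::-1]
c=im[200:380,100:340];cv2.imwrite("pics/s3.png",cv2.resize(c,None,fx=3.3,fy=3.3))
E
```

```text
[504.17334994 242.52975906 120.68222927] [-2.94164374  5.27658088  5.94902732] [1.08217623 0.27809927 0.02385803] 11.807834160263006
```

View pics/s3.png

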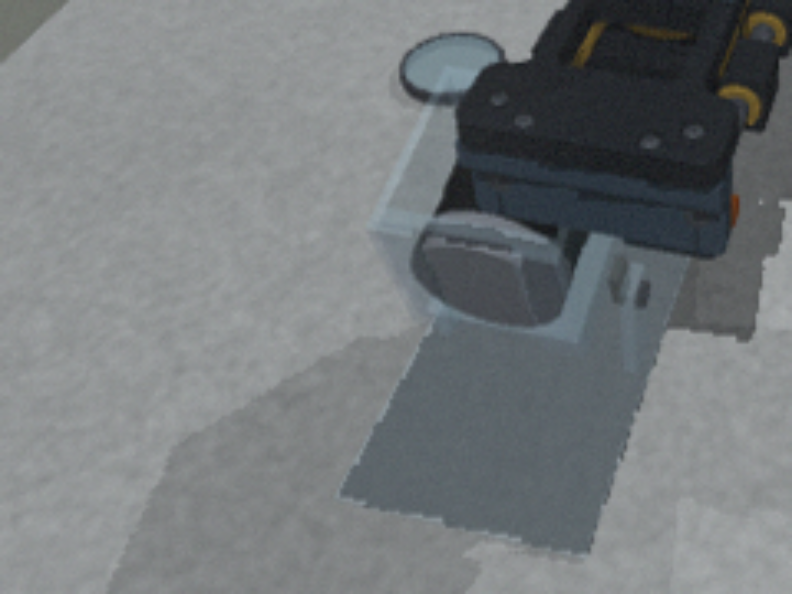

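The cradle is nearly upright with the cap and lens inside it, and forces are below 8 N. Continuing over the top.

Emit:
play_rows --pt "-0.6 -8.3 1.3 0 1" --pt "-0.6 -8.3 0.4 0 1" --pt "-0.6 -8.3 -0.4 0 1" --pt "-0.6 -8.3 -1.3 0 1" --pt "-0.6 -8.1 -2.2 0 1"

```text
time_s: 6.18
ee_pos: [501.0, 198.6, 115.5]
ee_rot: [-180.0, 0.1, 176.0]
force: [1.3, 1.8, 0.6]
gripper_width: 11.6
```

Emit:
play_rows --pt "-0.5 -7.8 -3 0 1" --pt "-0.5 -7.4 -3.8 0 1" --pt "-0.5 -7 -4.6 0 1" --pt "-0.5 -6.5 -5.3 0 1" --pt "-0.4 -5.9 -5.9 0 1" --pt "-0.4 -5.3 -6.5 0 1"

```text
time_s: 6.92
ee_pos: [497.7, 159.0, 85.5]
ee_rot: [-180.0, -0.0, 176.0]
force: [1.4, 0.8, -0.4]
gripper_width: 11.9
```

Emit:
play_rows --pt "-0.3 -4.5 -7 0 1" --pt "-0.3 -3.8 -7.5 0 1" --pt "-0.2 -3 -7.8 0 1" --pt "-0.2 -2.2 -8.1 0 1"

```text
time_s: 7.42
ee_pos: [496.6, 145.8, 55.0]
ee_rot: [-180.0, -0.1, 176.0]
force: [-0.5, 0.1, -1.2]
gripper_width: 11.5
```

Emit:
play_rows --pt "-0.1 -0.9 -5 0 1" --pt "0 -0.5 -4 0 1" --pt "0 -0.3 -3.5 0 1" --pt "0 -0.1 -2.5 0 1" --pt "0 0 -1.5 0 1" --pt "0 0 0 0 1"

```text
time_s: 8.18
ee_pos: [496.6, 144.3, 40.3]
ee_rot: [180.0, -0.0, 176.0]
force: [-5.0, -1.0, 9.1]
gripper_width: 11.7
```

```bash
python3 - <<'E'
from h import *
s=env.state();print(s["ee_pos"],s["force"],s["torque"],s["gripper_width"])
im=env.grab_frame("side")[:,:,::-1]
c=im[180:360,100:340];cv2.imwrite("pics/s4.png",cv2.resize(c,None,fx=3.3,fy=3.3))
E
```

```text
[496.56380751 144.25483834  40.34150011] [-4.95586941 -1.01315839  9.12286105] [ 0.03667421  0.74301323 -0.00413275] 11.681677968348255
```

View pics/s4.png

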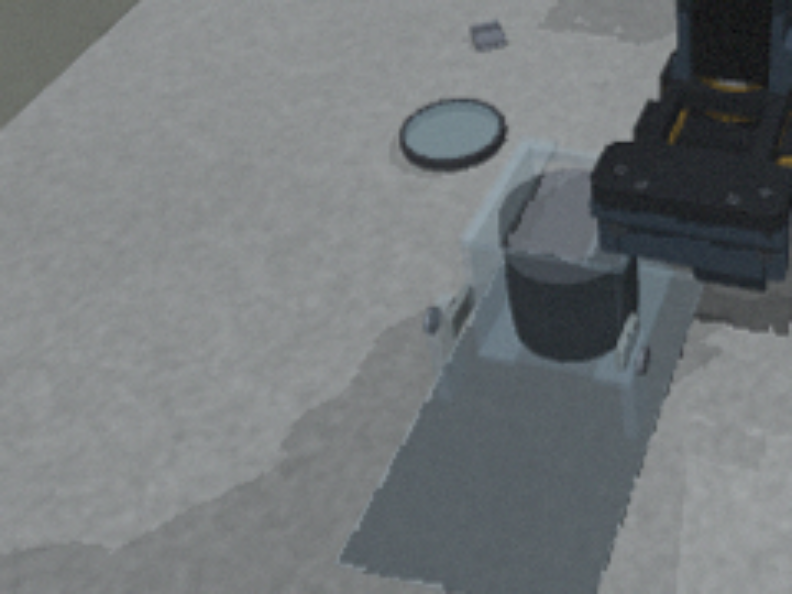

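Cap on top and cradle level, with a 9 N upward reaction, so it's on its stop. I'll release and withdraw.

Emit:
play_rows --pt "0 0 0 0 0.8" --pt "0 0 0 0 0.6" --pt "0 0 0 0 0.5" --pt "0 0 0 0 0.5" --pt "0 0 0 0 0.5"

```text
time_s: 8.85
ee_pos: [497.0, 144.2, 39.1]
ee_rot: [180.0, -0.0, 176.0]
force: [-0.5, -0.5, 1.4]
gripper_width: 45.4
```

Emit:
play_rows --pt "0 0 5 0 0.5" --pt "0 0 15 0 0.5" --pt "0 0 25 0 0.5" --pt "0 0 30 0 0.5" --pt "0 0 30 0 0.5" --pt "-10 0 30 0 0.5" --pt "-35 0 20 0 0.5" --pt "-40 0 5 0 0.5" --pt "-40 0 0 0 0.5" --pt "-20 0 0 0 0.5" --pt "0 0 0 0 0.5"

```text
time_s: 10.22
ee_pos: [351.7, 144.3, 199.9]
ee_rot: [180.0, 0.1, 176.0]
force: [0.6, 0.2, 0.0]
gripper_width: 45.8
```

```bash
python3 - <<'E'
from h import *
s=env.state();print(s["time_s"],s["ee_pos"],s["force"],s["gripper_width"])
im=env.grab_frame("side")[:,:,::-1].copy();cv2.imwrite("pics/s5.png",im)
t=env.grab_frame("top")[:,:,::-1].copy();cv2.imwrite("pics/t5.png",t)
B={}
for n,f in(("side",im),("top",t)):
    for b in blobs(f):print(n,b[0],*[x.round(1) for x in b[1:]],[onz(n,x,44).round(1) for x in b[2:]])
c=im[180:360,100:340];cv2.imwrite("pics/s5c.png",cv2.resize(c,None,fx=3.3,fy=3.3))
cv2.imwrite("pics/t5c.png",cv2.resize(t[120:260,160:480],None,fx=2.5,fy=2.5))
E
```

```text
10.225 [351.70110072 144.30668612 199.92176661] [0.62634992 0.20046519 0.02952991] 45.79491873398492
side 111 [339.2 164.6] [326.7 162.7] [351.4 166.4] [array([ 533.7, -144.6,   44. ]), array([ 477.6, -138. ,   44. ])]
side 232 [319.7 252.3] [302.6 249.3] [337.  255.2] [array([529.3, 140.6,  44. ]), array([473.7, 144.5,  44. ])]
top 105 [264.1 206.4] [265.3 194.5] [262.8 218.4] [array([529.2, 142.6,  44. ]), array([474.6, 146.5,  44. ])]
top 103 [388.4 207. ] [389.8 195.4] [387.  218.6] [array([ 532.5, -140.8,   44. ]), array([ 479. , -134.3,   44. ])]
```

View pics/s5c.png

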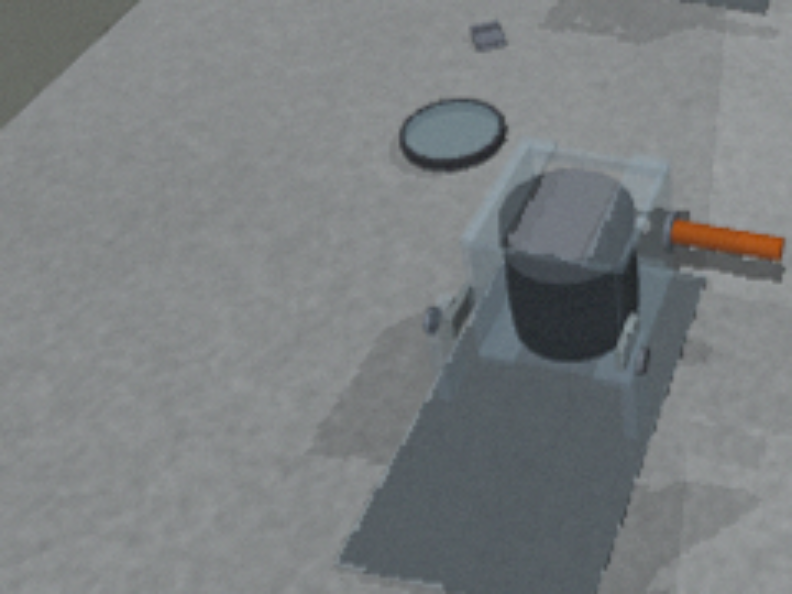

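View pics/t5c.png

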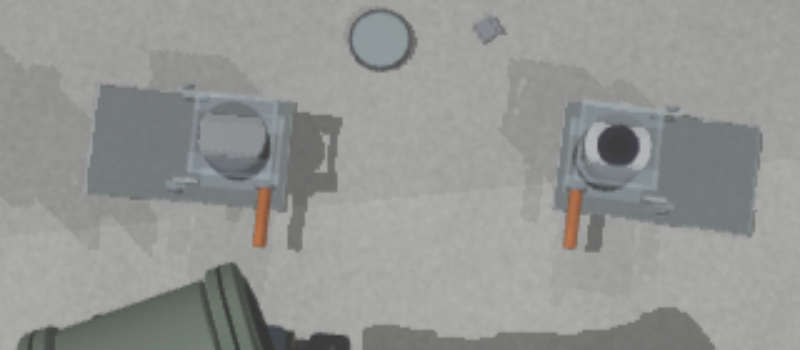

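The side and top views show the black lens upside down with the grey cap on top and the cradle lying on the −y side. The handle is 160 mm from its start, as it must be, and the silver stand's handle hasn't moved in the top view. The arm is clear.

```bash
python3 -c "
from workcell import env
print(env.job_done())"
```

```text
the job is handed in; nothing more can be done
None
```

The black lens now lies upside down with its grey cap on top, and its cradle is fully over on the other side. I gripped the orange handle with 20 N and kept hold all the way over and down. I let go once the cradle was on its stop, where a 9 N upward reaction appeared, and handed in just after 10.2 s.

- **Black stand:** after release, the handle measured 160 mm from where it started, matching twice the 80 mm swing radius. The side and top views both showed the cap on top of the lens.
- **Silver stand:** in the top view its handle measured within 1 mm of its first position. The side view gave 1–4 mm for each end of its small, distant handle, with a looser colour mask used by then. I put that down to the pixel reading rather than movement, since the arm never went near it.
- **Forces:** the largest wrist force I read between moves was about 10 N. Around 78° into the swing, the tool sat about 3 mm above the planned path at roughly 8 N. I didn't find out why. It was gone by about 108°.
- **Arm:** the gripper ended well clear of both stands, reading near-zero force.

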